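# Load a paint tin through the sprung gate of the tinting lane

## Task

Take the paint tin with the orange lid, stand it in the open mouth of the tinting unit's loading lane and slide it along the bench, through the yellow sprung gate, until it is fully home: the red plunger pressed right in and the tin felt firmly, but gently, against the rubber bumper. Do not lift it over the gate, do not ram the bumper or tip the tin, then leave the tin standing there against the plunger with the gate swung shut behind it. Leave the other tins and the painter's things where they are.

Things in the scene. Friction and masses are not known exactly. Their poses are not given: they have to be found in the camera images.
- tin_orange_mid (a point): Centre (half-way up, 31 mm above its foot) of the paint tin with the orange lid and band: upright steel cylinder 60 mm across, 62 mm tall, about 0.25 to 0.5 kg. It starts standing on the bench, in any of three places, among the blue and the green tin.
- tin_orange: The same orange tin; origin at the centre of its underside, z up along its axis.
- tin_blue: Bystander: same tin in blue; origin at the centre of its underside. Leave alone.
- tin_green: Bystander: same tin in green; origin at the centre of its underside. Leave alone.
- rig: Loading lane fixed to the bench; place and direction vary. Origin: on the bench, lane centre line, at the plane of the shut gate. x = along the lane, the way the tin goes in; y = left of that; z up. No roof: tins slide on the bench between aluminium rails 22 mm high, 12 mm thick; fingers can reach in from above and follow the tin through the gate. Tinting unit, 187 mm tall, from x 250 mm.
- mouth (a point): Bench point on the centre line where the entry rails begin, lane x -110 mm. From here to x -10 mm the rails are straight, 66 mm apart (inner faces y +-33); outside they flare outwards to x -151 mm. Behind the gate the right rail goes on at y -33; the left is set back to y +50 as far as x 76 mm to give the gate room, then leads in to y +37.
- posts (a point): Top of the gate's hinge post (12 mm across, 54 mm tall) at lane x 0, y +49 mm. Opposite, at y -41 mm, stands the closing post (14 mm wide, 50 mm tall).
- gate (a joint): Yellow leaf 74 mm long, 5 mm thick, 8 to 46 mm above the bench, on an upright hinge at lane x 0, y +43 mm. 0 = shut across the lane; positive = swung inwards (free end to +x), at most 1.65 rad. Its spring (0.04 N m shut, 0.11 wide open) resists with 1 to 2 N and shuts it unless the tin or fingers are in its way; it can shut behind a tin whose centre is past x 100 mm.
- stop: Clamp block of the end stop, fixed, 34 x 60 x 53 mm; origin under its centre, at lane x 215 mm, y 0; axes as the lane's. Its bar holds a black rubber bumper (46 mm wide, 14 to 48 mm above the bench) towards the gate, set anew each time: the bumper's face is 47 to 79 mm before this origin (lane x 136 to 168 mm). That is not measured: find it by feel. It does not yield.
- knob (a point): Top of the clamp block's black knob, 67 mm above the bench. Below, a red plunger 18 mm wide sticks 6 mm out of the bumper's face towards the gate on a weak spring (0.4 N out, 0.8 N pressed in; the tin's friction on the bench, 1.2 to 3.5 N, holds it in). The bumper behind it is firm: 3 N of push on it is enough, more than 20 N is ramming.
- brush: Bystander: paint brush with a red handle, lying on the bench, 200 mm long. Leave alone.
- sanding_block: Bystander: cork sanding block, 70 x 45 x 28 mm. Leave alone.
Not all that is in view belongs to the job. Of the things like the tin_orange, leave any that is purple; of the rest the larger one is meant.

How it is judged (in metres and radians):
On the way, in this order (a step that is already met when the one before it is completed fails the run):
1. the orange tin stands on the bench between the rails of the mouth, before the gate (x of tin_orange_mid in the frame of rig between -0.13 and -0.03 m and y of tin_orange_mid in the frame of rig between -0.012 and 0.012 m and height (world z) of tin_orange_mid below 0.037 m), for 0.1 s.
2. the tin, still standing on the bench, is part-way through and holds the gate open (x of tin_orange_mid in the frame of rig between 0.01 and 0.1 m and height (world z) of tin_orange_mid below 0.037 m and value of joint gate above 0.6 rad).
3. the tin is pressed home against the stop with at least 3 N (x of tin_orange_mid in the frame of rig above 0.1 m and height (world z) of tin_orange_mid below 0.037 m and contact force between tin_orange and stop above 3 N), for 0.1 s.
At the end, for the whole second after the job is handed in: The orange tin stands upright (within 0.12 rad), at rest on the bench in the lane behind the gate (centre more than 100 mm past the gate plane and within 25 mm of the centre line), touching the stop's plunger or bumper (more than 0.1 N), and the gate is shut (below 0.08 rad) (x of tin_orange_mid in the frame of rig above 0.1 m and y of tin_orange_mid in the frame of rig between -0.025 and 0.025 m and height (world z) of tin_orange_mid below 0.037 m and angle between tin_orange's own z axis and vertical below 0.12 rad and linear speed of tin_orange below 0.01 m/s and contact force between tin_orange and stop above 0.1 N and value of joint gate below 0.08 rad).
It fails at once if the tin is rammed against the stop (more than 20 N) (contact force between tin_orange and stop above 20 N).
It fails at once if the tin is lifted over the gate or within the lane behind it (more than 20 mm off the bench) (x of tin_orange_mid in the frame of rig between -0.03 and 0.25 m and y of tin_orange_mid in the frame of rig between -0.09 and 0.09 m and height (world z) of tin_orange_mid above 0.051 m).
It fails at once if the orange tin is tipped (more than 0.5 rad) (angle between tin_orange's own z axis and vertical above 0.5 rad).
It fails at once if another tin or one of the painter's things is moved more than 20 mm (distance of any of tin_blue, tin_green, brush, sanding_block from where it was at the start of the episode above 0.02 m).
It also fails if it takes over 72 s, if anything falls off the work surface, if the arm or the gripper's body presses on something with over 40 N, if the wrist force passes 120 N, or if a joint passes its speed limit or range.

## Robot

A 6-joint arm with a two-finger parallel gripper is mounted at the origin on the work surface. World frame = base frame: x ahead of the robot, y to its left, z up, the work surface at z = 0. Lengths are in m, angles in degrees, forces in N, time in s.
With the tool pointing down it reaches from about 0.375 to 0.975 m from the base axis. Payload 3.8 kg.
Tool frame: the origin (TCP) lies between the finger pads; the fingertips stand 14 mm ahead of it and the grasp point (between the pads) lies 5 mm behind it (manip.tip_reach is the distance from the TCP to the fingertips, in m); z points along the fingers, y is the line along which they close (so a half turn about z gives the same grasp; the last joint's range is limited). The gripper opens to 88 mm and grips with 3 to 60 N. Pads are 18 mm wide; open, the fingers measure 123 mm over their backs; the gripper's body (75 mm by 187 mm) begins 45 mm behind the grasp point.
Start: joints at [-77.114, 15.12, 91.902, -0, 72.978, -2.114], TCP at [0.175, -0.652, 0.253] pointing down, gripper open.
Joint ranges: [-150.88, 150.88], [-54.13, 125.18], [17.81, 147.31], [-75.09, 255.09], [0, 152.58], [-146.25, 146.25]. Speed limits (degrees/s): [147.25, 147.25, 180, 180, 180, 180].

## Interface

Orientations are given as [roll, pitch, yaw] about the fixed x, y, z axes, in that order (R = Rz(yaw) Ry(pitch) Rx(roll)).
In Python, from station import manip, vision gives the robot as it stands.
- The arm moves only by the shell command python3 -m creep 'ROWS' [FORCE]. ROWS is text: rows parted by semicolons, each of 7 numbers parted by spaces: the shift along the world's x, y, z in m, then the turn, a rotation vector about the world's x, y, z in rad, then the closure, from -1 (fully open) to 1 (shut). In form: x y z ax ay az gripper; .... A call has 1 to 12 rows; each row shifts and turns the commanded pose from where the row before left it; what a row does not reach is not made up. A row lasts 1/8 s, in which the tool goes at most 62.5 mm and 10.7 degrees, less where a joint would pass 70% of its speed; a pose out of reach is approached as far as the arm can. A call with a gripper value outside its range is refused whole. The fingers move at their own pace and stop on an object; FORCE is the grip in N (left out, the last holds). Time passes only in rows, so rows that do not move let the fingers close. It gives the time, the measured TCP pose, the force, the opening and the grip force at its end, in the units of the state.
- manip.observe(): the state, without advancing time (a new reading comes with each control period).
- vision.grab_frame(name): name is "scene" or "top" or "wrist"; returns (picture, depth): 420x560x3 uint8, blue, green, red; 420x560 float32, m along the optical axis (not along the pixel's ray), 0 where there is no reading.
- vision.get_calibration(name): a dict with "mtx" (3x3 intrinsics, pixels), "extrinsics" (4x4, takes a point from camera to world coordinates). Camera axes: x right, y down, z forward; pixel columns grow to the right and rows downward; lengths in m; the calibration is good to about 2 mm. The wrist camera is an equidistant fisheye: a pixel r from the principal point sees the ray r / f radians off the axis. A picture is of the moment at which its call begins: read the wrist's pose just before it. get_calibration takes no time and is no camera call; for the wrist camera it gives the pose at the moment of the call.
- manip.job_done(): hands the job in; it is judged then, once.
The state is a dict: "t": time; "q": joint angles; "qvel": joint speeds; "tau": joint torques, N m; "tool_pos": TCP position; "tcp_rot": TCP orientation; "contact_force": force on the tool from outside, world axes, zero at the start; "ft_torque": the same for the moment, N m; "finger_gap": opening from 0.0 (shut) to 1.0 (fully open); "grasp_force": force on a finger pad.
Only numpy, scipy, OpenCV 4.12 (cv2) and the standard library are available. Lean on these libraries where they do the work, as an engineer would, in place of code of your own. Each camera call takes 0.05 s, during which the arm holds its last target. There are 200 camera calls.

## Working session

There is one attempt and no reset: what is moved stays moved. The work goes in short steps, Python scripts to look and compute and a shell command to move; the robot and the scene stay as the last step left them, time stands still between calls to the robot, and variables do not carry over. Pictures are saved under pics/ and viewed, at most 10 in all, crops included, and the job is handed in when it is done.

```bash
mkdir -p pics; ls
cat > h.py <<'E'
import numpy as np, cv2
from station import manip, vision
def cast(name,u,v,z,cal=None):
    c=cal or vision.get_calibration(name); K=np.array(c["mtx"]);T=np.array(c["extrinsics"])
    d=T[:3,:3]@np.array([(u-K[0,2])/K[0,0],(v-K[1,2])/K[1,1],1]); o=T[:3,3]
    return o+d*(z-o[2])/d[2]
def cloud(name,depth):
    c=vision.get_calibration(name);K=np.array(c["mtx"]);T=np.array(c["extrinsics"])
    v,u=np.indices(depth.shape)
    p=np.stack([(u-K[0,2])/K[0,0]*depth,(v-K[1,2])/K[1,1]*depth,depth],-1)
    return p@T[:3,:3].T+T[:3,3]
E
python3 - <<'E'
from h import *
for n in("top","scene"):
    im,d=vision.grab_frame(n); np.savez(n,im=im,d=d); cv2.imwrite(f"pics/{n}.png",im)
    print(n,vision.get_calibration(n))
print(manip.observe())
E
```

```text
pics
top {'mtx': array([[468.38226131,   0.        , 280.02731533],
       [  0.        , 468.38226131, 213.32132148],
       [  0.        ,   0.        ,   1.        ]]), 'extrinsics': array([[-0.06829703, -0.97367318,  0.21747654,  0.40739931],
       [-0.99765484,  0.06566868, -0.01929875, -0.03221079],
       [ 0.00450927, -0.21828457, -0.97587474,  1.05659057],
       [ 0.        ,  0.        ,  0.        ,  1.        ]])}
scene {'mtx': array([[394.72760512,   0.        , 278.24440022],
       [  0.        , 394.72760512, 208.61834795],
       [  0.        ,   0.        ,   1.        ]]), 'extrinsics': array([[-0.28811229,  0.68688114, -0.66722231,  1.21571509],
       [ 0.95744569,  0.21900046, -0.1879802 ,  0.11134931],
       [ 0.01700193, -0.69298852, -0.72074811,  0.74759296],
       [ 0.        ,  0.        ,  0.        ,  1.        ]])}
{'t': 0.1, 'q': array([-7.71153871e+01,  1.51676353e+01,  9.19706567e+01,  6.95587933e-04,
        7.29785059e+01, -2.11204160e+00]), 'qvel': array([ 0.01815782, -0.01875784, -0.16175769,  0.08617462, -0.02820363,
        0.09994743]), 'tau': array([ 3.98421871e-04, -5.03619504e+01, -3.58073330e+01,  7.31474929e-02,
        2.33692245e-02, -5.78367212e-05]), 'tool_pos': array([ 0.17455809, -0.65142032,  0.25150577]), 'tcp_rot': array([-1.79883306e+02, -4.96868534e-03,  1.49964451e+01]), 'contact_force': array([ 0.73244189,  0.65714782, -0.66984844]), 'ft_torque': array([ 0.02509902,  0.01490824, -0.00366696]), 'grasp_force': 0.0, 'finger_gap': 0.9992688752729377}
```

View pics/top.png

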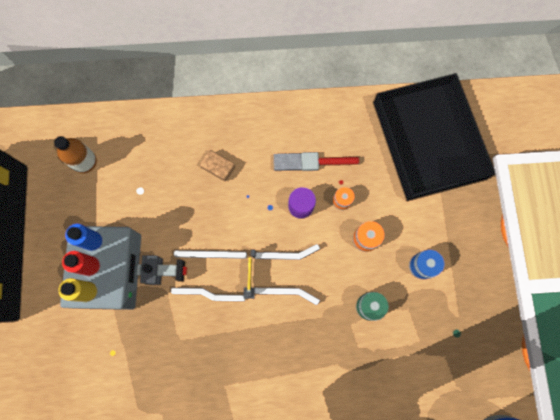

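View pics/scene.png

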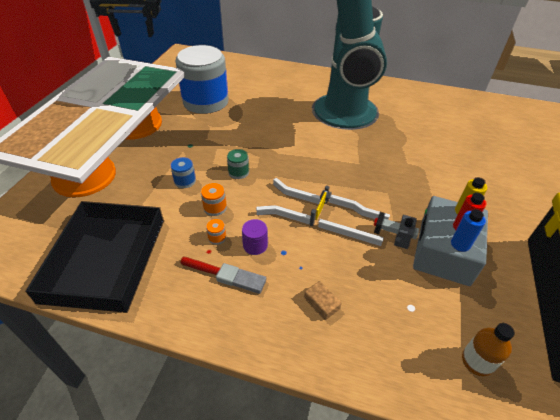

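Candidates in the top view: a large orange tin at (370,235), a small orange tin at (344,197) and a purple tin at (302,203). Purple is excluded, and of the two orange ones the larger, at (370,235), is meant. The gate is at (249,275) and the lane runs to the image left (about world +y).

Run:
```python
from h import *
z=np.load("top.npz"); im,d=z["im"],z["d"]
cv2.imwrite("pics/crop1.png",cv2.resize(im[150:330,130:460],None,fx=2.4,fy=2.4,interpolation=cv2.INTER_CUBIC))
P=cloud("top",d)
hsv=cv2.cvtColor(im,cv2.COLOR_BGR2HSV)
def comps(mask,name,zr):
    m=(mask&(P[...,2]>zr[0])&(P[...,2]<zr[1])&(d>0)).astype(np.uint8)
    n,l,s,c=cv2.connectedComponentsWithStats(m)
    for i in range(1,n):
        if s[i,4]>25:
            q=P[l==i]; (cx,cy),r=cv2.minEnclosingCircle(q[:,:2].astype(np.float32))
            print(name,c[i].round(),s[i,4],"circ",np.round([cx,cy,r],4),"z",q[:,2].max().round(3),np.median(q[:,2]).round(3))
H,S,V=cv2.split(hsv)
sat=np.ones_like(H,bool)
P2=P.copy()
roi=np.zeros_like(sat); roi[170:330,280:460]=1
comps(roi,"tintop",(0.045,0.08))
# rails: metal
roi=np.zeros_like(sat); roi[235:310,160:330]=1
for nm,zr in(("rail",(0.015,0.026)),("hi",(0.03,0.07))): comps(roi,nm,zr)
m=roi&(P[...,2]>.014)&(P[...,2]<.03)
n,l,s,c=cv2.connectedComponentsWithStats((roi&(S<60)&(V>150)).astype(np.uint8))
for i in range(1,n):
    if s[i,4]>40:
        v,u=np.nonzero(l==i); q=np.array([cast("top",a,b,.022) for a,b in zip(u,v)])
        print("white",c[i].round(),s[i],np.median(P[l==i][:,2]).round(4))
        for k in range(s[i,0],s[i,0]+s[i,2],8):
            g=q[u==k]; 
            if len(g): print("   u",k,"y %.4f x %.4f..%.4f"%(g[:,1].mean(),g[:,0].min(),g[:,0].max()))
```

```text
tintop [426. 187.] 191 circ [ 0.6931 -0.3966  0.0639] z 0.054 0.049
tintop [302. 201.] 583 circ [ 0.6562 -0.103   0.0302] z 0.067 0.062
tintop [345. 196.] 147 circ [ 0.6622 -0.1991  0.0209] z 0.051 0.046
tintop [370. 235.] 610 circ [ 0.5696 -0.2433  0.0301] z 0.068 0.062
tintop [429. 263.] 651 circ [ 0.4999 -0.3635  0.0304] z 0.068 0.062
tintop [374. 306.] 662 circ [ 0.4188 -0.2347  0.0299] z 0.068 0.062
rail [288. 254.] 372 circ [ 0.5497 -0.0589  0.0756] z 0.026 0.022
rail [211. 254.] 412 circ [0.5542 0.1081 0.0792] z 0.026 0.022
rail [208. 294.] 406 circ [0.4678 0.1163 0.0799] z 0.026 0.021
rail [287. 293.] 366 circ [ 0.4551 -0.0555  0.0711] z 0.026 0.022
hi [253. 253.] 36 circ [0.5502 0.0114 0.0078] z 0.053 0.049
hi [249. 284.] 208 circ [0.4965 0.0242 0.0442] z 0.059 0.044
hi [174. 270.] 372 circ [0.5236 0.1878 0.0309] z 0.052 0.04
white [289. 254.] [257 244  63  16 411] 0.0214
   u 257 y 0.0047 x 0.5446..0.5513
   u 265 y -0.0129 x 0.5390..0.5523
   u 273 y -0.0306 x 0.5378..0.5511
   u 281 y -0.0483 x 0.5366..0.5477
   u 289 y -0.0659 x 0.5332..0.5465
   u 297 y -0.0836 x 0.5320
[... 625 characters left out ...]
  14 460] 0.0212
   u 171 y 0.1963 x 0.4787..0.4851
   u 179 y 0.1789 x 0.4753..0.4861
   u 187 y 0.1616 x 0.4741..0.4849
   u 195 y 0.1442 x 0.4708..0.4837
   u 203 y 0.1269 x 0.4675..0.4804
   u 211 y 0.1098 x 0.4577..0.4706
   u 219 y 0.0926 x 0.4544..0.4651
   u 227 y 0.0752 x 0.4532..0.4639
   u 235 y 0.0579 x 0.4520..0.4627
   u 243 y 0.0406 x 0.4508..0.4594
white [289. 293.] [256 288  64  17 423] 0.0213
   u 256 y 0.0114 x 0.4661..0.4725
   u 264 y -0.0059 x 0.4627..0.4713
   u 272 y -0.0234 x 0.4615..0.4723
   u 280 y -0.0407 x 0.4582..0.4711
   u 288 y -0.0582 x 0.4570..0.4699
   u 296 y -0.0756 x 0.4558..0.4687
   u 304 y -0.0924 x 0.4461..0.4611
   u 312 y -0.1091 x 0.4364..0.4513
```

View pics/crop1.png

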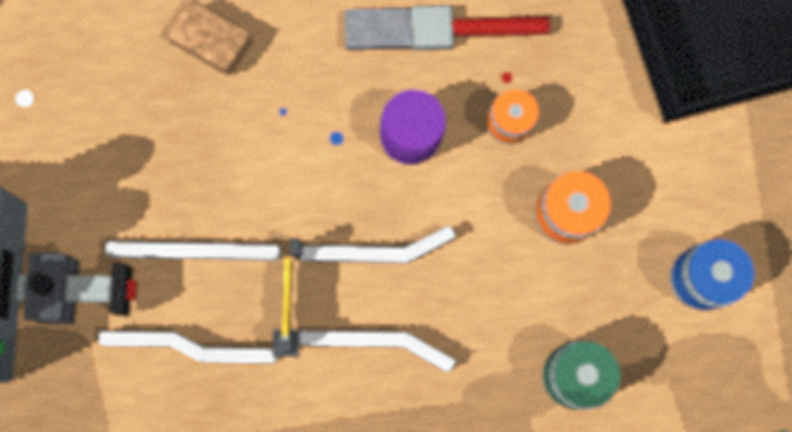

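The crop confirms it: the large orange tin is at crop (575,203), clearly bigger than the small orange one at (514,113), and it isn't the purple one. Next I fit the lane frame.

Run:
```python
from h import *
z=np.load("top.npz"); im,d=z["im"],z["d"]
P=cloud("top",d); H,S,V=cv2.split(cv2.cvtColor(im,cv2.COLOR_BGR2HSV))
n,l,s,c=cv2.connectedComponentsWithStats(((S<60)&(V>150)).astype(np.uint8))
def pts(u0,u1,v0,v1,zz,m):
    v,u=np.nonzero(m[v0:v1,u0:u1]); return np.array([cast("top",a+u0,b+v0,zz) for a,b in zip(u,v)])
W=(S<60)&(V>150)
R=np.vstack([pts(178,244,245,262,.022,W),pts(260,298,245,262,.022,W)])
L=pts(262,298,283,303,.022,W)
f=np.polyfit(R[:,1],R[:,0],1); g=np.polyfit(L[:,1],L[:,0],1); print("R",f,"L",g,"separation",np.polyval(f,-.05)-np.polyval(g,-.05))
Y=pts(240,260,245,300,.046,(H>20)&(H<35)&(S>150)); 
yl=np.polyfit(Y[:,0],Y[:,1],1); print("gate line",yl,Y[:,0].min(),Y[:,0].max())
# posts tops
for n_,zr in(("post",(0.047,0.062)),):
    m=np.zeros_like(W); m[240:305,240:262]=1; m&=(P[...,2]>zr[0])
    k,l,s,c=cv2.connectedComponentsWithStats(m.astype(np.uint8))
    for i in range(1,k):
        if s[i,4]>5: print(n_,c[i],s[i,4],P[l==i].mean(0))
# knob & dark bumper
a=f[0]; ex=np.array([a,1])/np.hypot(a,1); ey=np.array([-ex[1],ex[0]])
for nm,q in(("R",[np.polyval(f,.02),.02]),("L",[np.polyval(g,.02),.02])): print(nm,q)
print("ex",ex,"yaw",np.degrees(np.arctan2(ex[1],ex[0])))
rd=pts(178,195,262,280,.035,((H<8)|(H>172))&(S>150)&(V>90)); print("red",rd.min(0),rd.max(0),len(rd))
kp=P[262:277,143:157].reshape(-1,3); kp=kp[kp[:,2]>.058]; print("knob",kp.mean(0),len(kp))
```

```text
R [0.0887001  0.54643327] L [0.07737793 0.4680603 ] separation 0.07780686366667278
gate line [-0.07245087  0.05993087] 0.47413254025106 0.5404521117588988
post [253.22222222 252.22222222] 27 [0.549687   0.0115816  0.04983775]
post [248.5        294.21428571] 28 [0.46071793 0.02633191 0.05389694]
R [np.float64(0.5482072765188242), 0.02]
L [np.float64(0.46960786144848266), 0.02]
ex [0.08835321 0.99608921] yaw 84.93112457558743
red [0.51432267 0.16001932 0.035     ] [0.53183507 0.16688233 0.035     ] 32
knob [0.52827444 0.23532622 0.06635809] 67
```

Run:
```python
from h import *
for n in("top","scene"):
    z=np.load(n+".npz"); P=cloud(n,z["d"]).reshape(-1,3); 
    P=P[(z["d"].ravel()>0)&(P[:,2]>.08)&(P[:,2]<.6)&(P[:,0]>.1)&(P[:,0]<.9)&(P[:,1]<-.3)&(P[:,1]>-.8)]
    for y0 in np.arange(-.8,-.3,.1):
        for x0 in np.arange(.1,.9,.1):
            q=P[(abs(P[:,0]-x0-.05)<.05)&(abs(P[:,1]-y0-.05)<.05)]
            if len(q)>5: print(n,round(x0,1),round(y0,1),len(q),q[:,2].max().round(3))
```

```text
top 0.5 -0.7 74 0.154
top 0.6 -0.7 485 0.153
top 0.7 -0.7 17 0.15
top 0.1 -0.6 67 0.153
top 0.2 -0.6 1461 0.154
top 0.3 -0.6 1941 0.153
top 0.4 -0.6 2339 0.154
top 0.5 -0.6 2601 0.155
top 0.6 -0.6 2479 0.155
top 0.7 -0.6 63 0.151
top 0.2 -0.5 35 0.151
top 0.3 -0.5 32 0.153
top 0.4 -0.5 25 0.15
top 0.5 -0.5 23 0.148
top 0.6 -0.5 12 0.149
scene 0.1 -0.8 171 0.322
scene 0.2 -0.8 583 0.347
scene 0.3 -0.8 453 0.154
scene 0.4 -0.8 536 0.153
scene 0.5 -0.8 654 0.153
scene 0.6 -0.8 602 0.153
scene 0.7 -0.8 47 0.151
scene 0.1 -0.7 532 0.347
scene 0.2 -0.7 676 0.347
scene 0.3 -0.7 611 0.154
scene 0.4 -0.7 734 0.154
scene 0.5 -0.7 875 0.153
scene 0.6 -0.7 1087 0.154
scene 0.7 -0.7 219 0.151
scene 0.1 -0.6 818 0.347
scene 0.2 -0.6 587 0.154
scene 0.3 -0.6 705 0.154
scene 0.4 -0.6 847 0.154
scene 0.5 -0.6 1037 0.154
scene 0.6 -0.6 1279 0.153
scene 0.7 -0.6 231 0.152
scene 0.1 -0.5 1316 0.175
scene 0.2 -0.5 47 0.152
scene 0.3 -0.5 54 0.15
scene 0.4 -0.5 56 0.151
scene 0.5 -0.5 73 0.151
scene 0.6 -0.5 90 0.151
scene 0.1 -0.4 21 0.154
```

```bash
python3 -m creep '.036 .037 0 0 0 .1744 -1; .036 .037 0 0 0 .1744 -1; .036 .037 0 0 0 .1744 -1; .036 .037 0 0 0 .1744 -1; .036 .037 0 0 0 .1744 -1; .036 .037 0 0 0 .1744 -1; .036 .037 0 0 0 .1744 -1; .036 .037 0 0 0 0 -1; .036 .037 0 0 0 0 -1; .036 .037 0 0 0 0 -1; .035 .039 0 0 0 0 -1; 0 0 -.05 0 0 0 -1'
```

```text
t: 1.6
tool_pos: [0.5752, -0.2414, 0.2069]
tcp_rot: [179.4, 0.2, 85.2]
contact_force: [0.1, -0.2, -0.4]
finger_gap: 0.996
grasp_force: 0.0
```

```bash
python3 -m creep '0 0 0 0 0 0 -1; 0 0 0 0 0 0 -1'
python3 - <<'E'
from h import *
c=vision.get_calibration("wrist"); im,d=vision.grab_frame("wrist"); cv2.imwrite("pics/w1.png",im)
print(c, manip.observe()["tool_pos"])
H,S,V=cv2.split(cv2.cvtColor(im,cv2.COLOR_BGR2HSV))
m=((H>5)&(H<17)&(S>190)&(V>150)).astype(np.uint8)
k,l,s,ce=cv2.connectedComponentsWithStats(m)
K=np.array(c["mtx"]);T=np.array(c["extrinsics"])
for i in range(1,k):
    if s[i,4]>150:
        print(ce[i],s[i])
E
```

```text
t: 1.85
tool_pos: [0.5695, -0.2434, 0.2031]
tcp_rot: [-180.0, -0.0, 84.9]
contact_force: [0.2, -0.8, 0.5]
finger_gap: 0.998
grasp_force: 0.0
{'mtx': array([[325.1922621 ,   0.        , 280.29628897],
       [  0.        , 325.1922621 , 206.31280132],
       [  0.        ,   0.        ,   1.        ]]), 'extrinsics': array([[ 9.95950722e-01, -8.61957926e-02, -2.55429805e-02,
         5.75748432e-01],
       [-8.98984981e-02, -9.52835751e-01, -2.89865989e-01,
        -1.68370970e-01],
       [ 6.46963602e-04,  2.90988516e-01, -9.56726327e-01,
         3.36140192e-01],
       [ 0.00000000e+00,  0.00000000e+00,  0.00000000e+00,
         1.00000000e+00]])} [ 0.57003927 -0.24388665  0.20422205]
[378.62965779 136.63117871] [ 358  115   43   45 1315]
[276.33125 160.40625] [255 156  42  19 160]
[283.15186751 195.92424242] [ 251  165   65   63 2838]
```

View pics/w1.png

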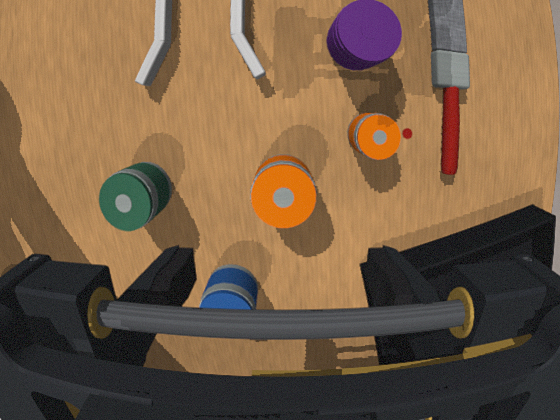

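The wrist view shows the large orange tin at (283,196) between the finger lines, with the small orange one at (378,136), green at (135,195), blue at (230,290) and the lane mouth at the top. I'll cast the lid centre to check my estimate.

```bash
cat >> h.py <<'E'
def castw(u,v,z,c):
    K=np.array(c["mtx"]);T=np.array(c["extrinsics"]); a=np.array([(u-K[0,2])/K[0,0],(v-K[1,2])/K[1,1]]); r=np.hypot(*a)+1e-9
    d=T[:3,:3]@np.r_[a/r*np.sin(r),np.cos(r)]; o=T[:3,3]; return o+d*(z-o[2])/d[2]
E
python3 - <<'E'
from h import *
c=vision.get_calibration("wrist")
print(castw(283.3,196,.062,c), castw(378.6,136,.045,c))
# lane: flare/straight entry rail kink pts
print("kinkR(inner)",castw(233,38,.022,c),"kinkL",castw(170,40,.022,c))
E
```

```text
[ 0.57273376 -0.24322497  0.062     ] [ 0.66522773 -0.1983143   0.045     ]
kinkR(inner) [ 0.53842933 -0.09292182  0.022     ] kinkL [ 0.47548925 -0.08399698  0.022     ]
```

```bash
python3 -m creep '.001 0 -.054 0 0 0 -1; 0 0 -.054 0 0 0 -1; 0 0 -.03 0 0 0 -1; 0 0 -.023 0 0 0 -1; 0 0 0 0 0 0 -1; 0 0 0 0 0 0 1; 0 0 0 0 0 0 1; 0 0 0 0 0 0 1; 0 0 0 0 0 0 1; 0 0 0 0 0 0 1; 0 0 0 0 0 0 1' 15
```

```text
t: 3.28
tool_pos: [0.5717, -0.2435, 0.0431]
tcp_rot: [179.9, 0.1, 85.0]
contact_force: [-0.3, 0.1, 6.0]
finger_gap: 0.677
grasp_force: 15.0
```

```bash
python3 -m creep '0 0 .03 0 0 0 1; 0 0 .03 0 0 0 1; -.03 .02 0 0 0 0 1; -.03 .02 0 0 0 0 1; -.02 .02 0 0 0 0 1; 0 0 0 0 0 0 1; 0 0 0 0 0 0 1; 0 0 0 0 0 0 1'
python3 - <<'E'
from h import *
c=vision.get_calibration("wrist"); im,d=vision.grab_frame("wrist"); cv2.imwrite("pics/w2.png",im)
print(manip.observe()["tool_pos"]); np.savez("w2",im=im,**{k:np.array(v) for k,v in c.items()})
E
```

```text
t: 4.28
tool_pos: [0.4914, -0.1835, 0.1017]
tcp_rot: [180.0, 0.0, 84.9]
contact_force: [0.3, -0.6, -4.5]
finger_gap: 0.676
grasp_force: 15.0
[ 0.49140075 -0.18353551  0.10173025]
```

View pics/w2.png

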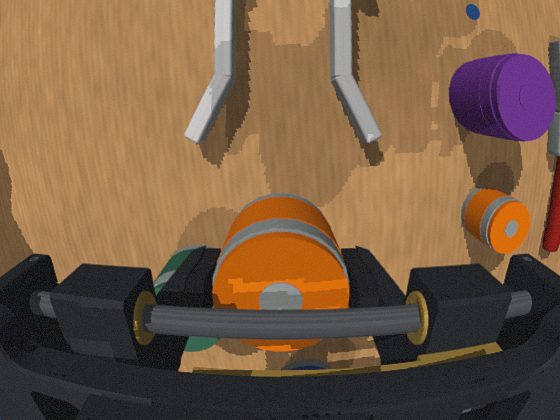

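The tin is held at (282,295), and the straight entry rails show at columns 217–234 and 330–351 with flare kinks at about (228,75) and (338,78). Now I fit the rails from this near view.

Run:
```python
from h import *
w=np.load("w2.npz"); c={"mtx":w["mtx"],"extrinsics":w["extrinsics"]}; im=w["im"]
H,S,V=cv2.split(cv2.cvtColor(im,cv2.COLOR_BGR2HSV)); m=(S<40)&(V>165)
fs=[]
for u0,u1 in((205,245),(322,362)):
    C=[]
    for v in range(4,66,4):
        u=np.nonzero(m[v,u0:u1])[0]+u0
        if len(u)>6: 
            a=castw(u.min()-.5,v,.022,c);b=castw(u.max()+.5,v,.022,c); C.append([*(a+b)[:2]/2,np.hypot(*(b-a)[:2])])
    C=np.array(C); f=np.polyfit(C[:,1],C[:,0],1); fs.append(f); print(f,len(C),C[:,2].mean(),C[:,1].min(),C[:,1].max(),"at -.07:",np.polyval(f,-.07))
print("mid at -.07",(np.polyval(fs[0],-.07)+np.polyval(fs[1],-.07))/2)
print("tin lid grey", castw(281,293,.062+.1017-.0431,c), "kinks",castw(229,75,.022,c),castw(341,77,.022,c))
```

```text
[0.09361991 0.46955374] 16 0.010002596798016444 -0.07372879582755425 -0.031856251686606225 at -.07: 0.4630003463393927
[0.07941498 0.54743119] 15 0.00907303476664975 -0.08066117267651908 -0.03865865790319462 at -.07: 0.5418721453494019
mid at -.07 0.5024362458443973
tin lid grey [ 0.49156423 -0.18005562  0.1206    ] kinks [ 0.46703685 -0.08181341  0.022     ] [ 0.53905061 -0.08932905  0.022     ]
```

```bash
python3 -m creep '.0035 .038 0 0 0 0 1; .0035 .038 0 0 0 0 1; .0035 .0375 0 0 0 0 1; 0 0 0 0 0 0 1; 0 0 0 0 0 0 1; 0 0 -.02 0 0 0 1; 0 0 -.016 0 0 0 1; 0 0 -.012 0 0 0 1; 0 0 -.008 0 0 0 1; 0 0 -.003 0 0 0 1; 0 0 0 0 0 0 1; 0 0 0 0 0 0 1'
```

```text
t: 5.82
tool_pos: [0.5018, -0.0696, 0.0431]
tcp_rot: [179.9, 0.0, 84.9]
contact_force: [-0.1, -0.4, -4.0]
finger_gap: 0.678
grasp_force: 15.0
```

Run:
```python
from h import *
im,d=vision.grab_frame("scene"); o=manip.observe(); print(o["tool_pos"],o["contact_force"],o["grasp_force"])
cv2.imwrite("pics/s2.png",cv2.resize(im[110:270,170:420],None,fx=3,fy=3))
```

```text
[ 0.50179934 -0.06959927  0.04308903] [ 0.26146077 -0.03030431 -3.72382971] 15.00000030733645
```

View pics/s2.png

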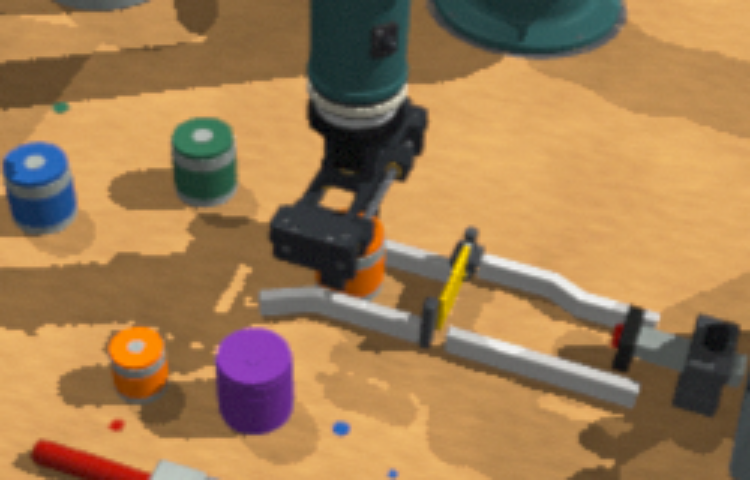

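The orange tin hangs between the entry rails just above the bench (crop (360,260)), with the gate shut at (455,285). I'll lower it the last 2 mm, release, and lift out.

```bash
python3 -m creep '0 0 -.0015 0 0 0 1; 0 0 -.001 0 0 0 1; 0 0 0 0 0 0 1; 0 0 0 0 0 0 -1; 0 0 0 0 0 0 -1; 0 0 0 0 0 0 -1; 0 0 0 0 0 0 -1; 0 0 .03 0 0 0 -1; 0 0 .035 0 0 0 -1; -.004 -.045 0 0 0 0 .64; -.004 -.045 0 0 0 0 .64; 0 0 0 0 0 0 .64'
python3 - <<'E'
from h import *
c=vision.get_calibration("wrist"); im,d=vision.grab_frame("wrist")
H,S,V=cv2.split(cv2.cvtColor(im,cv2.COLOR_BGR2HSV)); m=((H>5)&(H<17)&(S>190)&(V>150)).astype(np.uint8)
k,l,s,ce=cv2.connectedComponentsWithStats(m)
for i in range(1,k):
    if s[i,4]>300: print(ce[i],s[i],castw(*ce[i],.062,c))
im,d=vision.grab_frame("top"); P=cloud("top",d); H,S,V=cv2.split(cv2.cvtColor(im,cv2.COLOR_BGR2HSV))
m=(H>3)&(H<17)&(S>190)&(P[...,2]>.056)&(P[...,2]<.07); q=P[m]; q=q[(q[:,0]<.6)&(q[:,1]<.3)]; print(len(q),q.min(0),q.max(0))
cv2.imwrite("pics/w3.png",vision.grab_frame("wrist")[0])
E
```

```text
t: 7.38
tool_pos: [0.4932, -0.1618, 0.1054]
tcp_rot: [180.0, 0.0, 84.7]
contact_force: [-0.8, 1.2, -1.0]
finger_gap: 0.687
grasp_force: 0.0
[280.5131406   78.00183968] [ 228   27  106  103 7610] [ 0.5016356  -0.06937175  0.062     ]
[477.54174757 222.84854369] [461 212  41  30 515] [ 0.62381026 -0.16385158  0.062     ]
[500.27145215 248.47607261] [ 482  226   40   50 1212] [ 0.64801976 -0.18617172  0.062     ]
253 [ 0.47504764 -0.09584042  0.05633765] [ 0.5261445  -0.0469227   0.06786125]
```

View pics/w3.png

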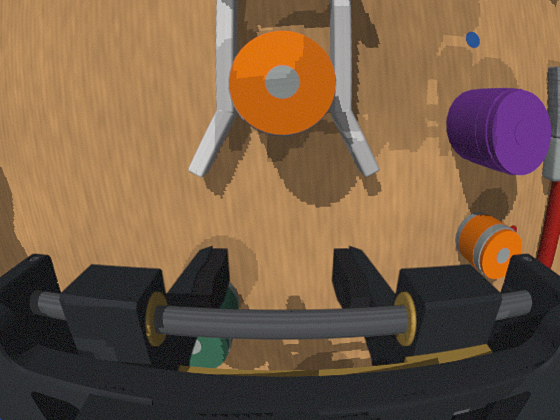

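The released tin stands upright in the mouth at (282,82), centred between the rails, and the fingers are behind it. I'll narrow the gap, lower, and push from behind.

```bash
python3 -m creep '0 0 0 0 0 0 .64; 0 0 0 0 0 0 .64; 0 0 -.04 0 0 0 .64; 0 0 -.0375 0 0 0 .64; .0026 .03 0 0 0 0 .64; .0009 .01 0 0 0 0 .64; .0009 .01 0 0 0 0 .64; .0009 .01 0 0 0 0 .64; .0009 .01 0 0 0 0 .64; .0009 .01 0 0 0 0 .64; 0 0 0 0 0 0 .64'
```

```text
t: 8.9
tool_pos: [0.5004, -0.0786, 0.0278]
tcp_rot: [180.0, -0.0, 85.0]
contact_force: [0.1, -0.2, 0.6]
finger_gap: 0.179
grasp_force: 0.0
```

```bash
python3 -m creep '.0009 .009 0 0 0 0 .64; .0009 .009 0 0 0 0 .64; .0009 .009 0 0 0 0 .64; .0009 .009 0 0 0 0 .64; .0008 .009 0 0 0 0 .64; .0008 .009 0 0 0 0 .64; .0008 .009 0 0 0 0 .64; .0008 .009 0 0 0 0 .64; .0008 .009 0 0 0 0 .64; .0008 .009 0 0 0 0 .64; .0008 .009 0 0 0 0 .64; 0 0 0 0 0 0 .64'
python3 - <<'E'
from h import *
im,d=vision.grab_frame("scene"); cv2.imwrite("pics/s3.png",cv2.resize(im[110:270,220:470],None,fx=3,fy=3))
print(manip.observe()["contact_force"])
E
```

```text
t: 10.4
tool_pos: [0.5094, 0.0207, 0.0276]
tcp_rot: [-180.0, -0.1, 85.0]
contact_force: [-0.2, -0.1, 0.5]
finger_gap: 0.182
grasp_force: 0.0
[ 0.60026158 -0.02695195  0.34931134]
```

View pics/s3.png

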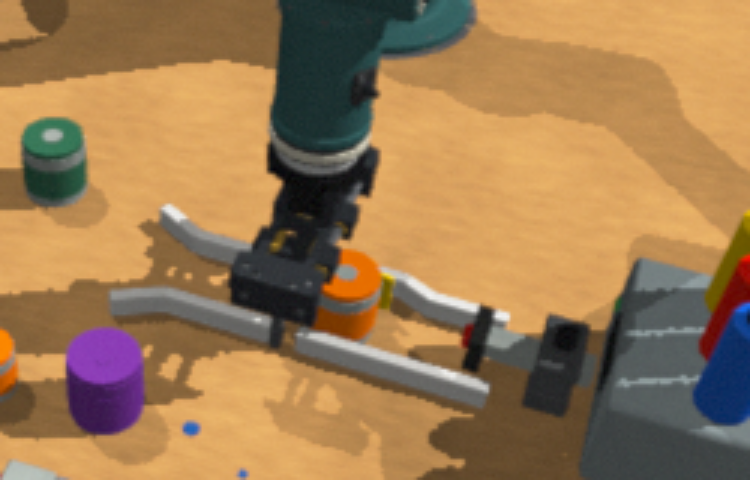

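The tin is upright at (350,290), past the gate posts, with the yellow leaf swung in beside it; the red plunger is at (468,337), about 7 cm beyond the tin. I continue, then slow down.

```bash
python3 -m creep '.0008 .009 0 0 0 0 .64; .0008 .009 0 0 0 0 .64; .0008 .009 0 0 0 0 .64; .0008 .009 0 0 0 0 .64; .0008 .009 0 0 0 0 .64; .0006 .006 0 0 0 0 .64; .0003 .003 0 0 0 0 .64; .0003 .003 0 0 0 0 .64; 0 0 0 0 0 0 .64'
```

```text
t: 11.58
tool_pos: [0.5149, 0.0767, 0.0279]
tcp_rot: [180.0, -0.0, 84.9]
contact_force: [0.6, -1.2, -0.8]
finger_gap: 0.182
grasp_force: 0.8
```

```bash
python3 -m creep '.0002 .002 0 0 0 0 .64; .0002 .002 0 0 0 0 .64; .0002 .002 0 0 0 0 .64; .0002 .002 0 0 0 0 .64'
```

```text
t: 12.08
tool_pos: [0.5155, 0.0844, 0.0278]
tcp_rot: [180.0, 0.0, 84.9]
contact_force: [-0.1, -4.4, 1.6]
finger_gap: 0.179
grasp_force: 2.2
```

```bash
python3 - <<'E'
from h import *
im,d=vision.grab_frame("top"); P=cloud("top",d); H,S,V=cv2.split(cv2.cvtColor(im,cv2.COLOR_BGR2HSV))
o=np.array([.5092,.0198]);ex=np.array([.088,.996])
for nm,m in (("orange",(H>3)&(H<17)&(S>190)&(P[...,2]>.04)&(P[...,2]<.07)),("red",((H<4)|(H>172))&(S>150)&(P[...,2]>.02)&(P[...,2]<.06))):
    q=P[m]; q=q[(abs(q[:,0]-.52)<.05)&(q[:,1]>.05)&(q[:,1]<.22)]
    if len(q): x=(q[:,:2]-o)@ex; print(nm,len(q),x.min(),x.max())
m=(V<70)&(P[...,2]>.03)&(P[...,2]<.053);q=P[m]; q=q[(abs(q[:,0]-.525)<.03)&(q[:,1]>.14)&(q[:,1]<.2)]; x=(q[:,:2]-o)@ex
if len(x):print("bumper",len(q),x.min(),x.max(),np.sort(x)[:8])
E
python3 -m creep '.0002 .002 0 0 0 0 .64; .0002 .002 0 0 0 0 .64; .0001 .001 0 0 0 0 .64'; python3 -m creep '.0001 .001 0 0 0 0 .64; .0001 .001 0 0 0 0 .64'
```

```text
t: 12.5
tool_pos: [0.5161, 0.0897, 0.0278]
tcp_rot: [180.0, 0.0, 85.0]
contact_force: [0.6, -4.8, 1.8]
finger_gap: 0.182
grasp_force: 2.3
t: 12.75
tool_pos: [0.5163, 0.0915, 0.0278]
tcp_rot: [180.0, 0.0, 85.0]
contact_force: [1.2, -4.7, 2.7]
finger_gap: 0.181
grasp_force: 2.4
```

```bash
python3 -m creep '.0001 .001 0 0 0 0 .64; .0001 .001 0 0 0 0 .64'
```

```text
t: 13.0
tool_pos: [0.5165, 0.0935, 0.0278]
tcp_rot: [180.0, 0.0, 84.9]
contact_force: [-0.0, -4.2, 1.6]
finger_gap: 0.181
grasp_force: 2.4
```

```bash
python3 -m creep '.0001 .001 0 0 0 0 .64; .0001 .001 0 0 0 0 .64'
```

```text
t: 13.25
tool_pos: [0.5166, 0.0954, 0.0277]
tcp_rot: [-180.0, 0.0, 85.0]
contact_force: [0.3, -5.3, 2.0]
finger_gap: 0.182
grasp_force: 2.7
```

```bash
python3 -m creep '.0001 .001 0 0 0 0 .64; 0 0 0 0 0 0 .64';  python3 -m creep '.0001 .001 0 0 0 0 .64; 0 0 0 0 0 0 .64'
```

```text
t: 13.5
tool_pos: [0.5167, 0.0965, 0.0278]
tcp_rot: [180.0, 0.0, 85.0]
contact_force: [0.4, -5.2, 3.3]
finger_gap: 0.183
grasp_force: 2.5
t: 13.75
tool_pos: [0.5168, 0.0975, 0.0278]
tcp_rot: [180.0, 0.0, 85.0]
contact_force: [0.7, -5.3, 1.9]
finger_gap: 0.181
grasp_force: 2.6
```

```bash
python3 -m creep '.0001 .001 0 0 0 0 .64; 0 0 0 0 0 0 .64'
```

```text
t: 14.0
tool_pos: [0.5169, 0.0984, 0.0278]
tcp_rot: [180.0, 0.0, 85.0]
contact_force: [0.9, -5.3, 3.2]
finger_gap: 0.177
grasp_force: 2.6
```

```bash
python3 -m creep '.0001 .001 0 0 0 0 .64; 0 0 0 0 0 0 .64'
```

```text
t: 14.25
tool_pos: [0.517, 0.0994, 0.0278]
tcp_rot: [180.0, 0.0, 85.0]
contact_force: [0.9, -5.6, 3.1]
finger_gap: 0.182
grasp_force: 2.7
```

```bash
python3 -m creep '.0001 .001 0 0 0 0 .64; 0 0 0 0 0 0 .64'
```

```text
t: 14.5
tool_pos: [0.517, 0.0997, 0.0278]
tcp_rot: [-180.0, 0.1, 85.0]
contact_force: [-0.1, -8.0, 4.0]
finger_gap: 0.177
grasp_force: 4.2
```

The force rose and the tool stopped advancing, so that is the bumper. I go on in smaller steps.

```bash
python3 -m creep '0 .0005 0 0 0 0 .64; 0 .0005 0 0 0 0 .64; 0 0 0 0 0 0 .64'
```

```text
t: 14.88
tool_pos: [0.517, 0.0999, 0.0278]
tcp_rot: [-180.0, 0.2, 85.0]
contact_force: [0.2, -12.5, 4.0]
finger_gap: 0.175
grasp_force: 6.0
```

```bash
python3 -m creep '0 .0004 0 0 0 0 .64; 0 0 0 0 0 0 .64; 0 0 0 0 0 0 .64'
```

```text
t: 15.25
tool_pos: [0.517, 0.0999, 0.0278]
tcp_rot: [-180.0, 0.2, 85.0]
contact_force: [0.8, -14.8, 4.8]
finger_gap: 0.177
grasp_force: 6.7
```

Roughly 10 N on the bumper, held. I back off gently and rise.

```bash
python3 -m creep '0 -.001 0 0 0 0 .64; -.0001 -.001 0 0 0 0 .64; -.0002 -.002 0 0 0 0 .64; -.0002 -.002 0 0 0 0 .64; 0 0 0 0 0 0 .64; 0 0 .02 0 0 0 .64; 0 0 .04 0 0 0 .64; 0 0 .05 0 0 0 .64; -.005 -.05 .03 0 0 0 .64; -.005 -.05 .03 0 0 0 .64; 0 0 0 0 0 0 .64; 0 0 0 0 0 0 .64'
python3 - <<'E'
from h import *
im,d=vision.grab_frame("scene"); cv2.imwrite("pics/s4.png",cv2.resize(im[130:270,250:480],None,fx=3.2,fy=3.2))
E
```

```text
t: 16.75
tool_pos: [0.5057, -0.0038, 0.1968]
tcp_rot: [-179.9, -0.0, 84.9]
contact_force: [-0.3, 0.2, -0.5]
finger_gap: 0.183
grasp_force: 0.0
```

View pics/s4.png

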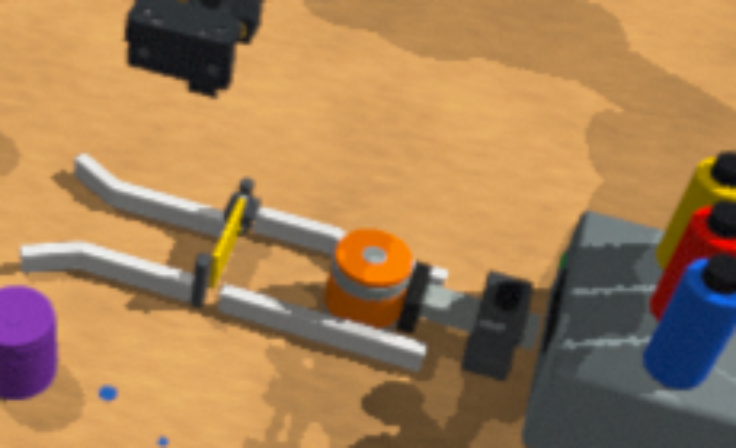

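The tin stands upright at (368,280), tight against the bumper at (415,295) with the plunger hidden, and the gate at (230,240) is shut. I hand the job in.

```bash
python3 -c "
from station import manip
print(manip.job_done())"
```

```text
the job is handed in; nothing more can be done
None
```

I handed in the job with the large orange tin standing home against the bumper, pressed with roughly 10 N, and the gate shut behind it. The hand-in returned no verdict.

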